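# Index the connector turntable to its next station

## Robot

A 6-joint arm with a two-finger parallel gripper is mounted at the origin on the work surface. World frame = base frame: x ahead of the robot, y to its left, z up, the work surface at z = 0. Lengths are in m, angles in degrees, forces in N, time in s.
With the tool pointing down it reaches from about 0.35 to 0.875 m from the base axis. Payload 4.2 kg.
Tool frame: the origin (TCP) lies midway between the tips of the shut fingers; the grasp point (between the pads) lies 19 mm behind it; z points along the fingers, x is the direction in which the jaws open and shut, and the axes are right-handed (so a half turn about z gives the same grasp; the last joint's range is limited). The gripper opens to 87 mm and grips with 3 to 60 N. Pads are 19 mm wide; open, the fingers measure 117 mm over their backs; the gripper's body (75 mm by 190 mm) begins 51 mm behind the grasp point.
Start: joints at [87.64, 22.042, 0.453, 0, -68.411, -14.817], TCP at [0.185, 0.597, 0.223] pointing down, gripper open.
Joint ranges: [-179.83, 179.83], [-69.29, 118.12], [-61.27, 80.66], [-181.25, 117.63], [-171.15, -9.14], [-177.46, 177.46]. Speed limits (degrees/s): [159.86, 159.86, 180, 180, 180, 180].

## Interface

Orientations are given as a 3x3 rotation matrix whose columns are the frame's x, y, z axes.
In Python, from station import sense, capture, finish_job, find_in gives the robot as it stands.
- The arm moves only by the shell command python3 -m creep 'ROWS'. ROWS is JSON, a list of rows, each a list of 7 numbers: the shift along the tool's x, y, z in mm, then the turn, a rotation vector about the tool's x, y, z in degrees, then the opening, from 0 (shut) to 1 (fully open). A call has exactly 10 rows; each row shifts and turns the commanded pose from where the row before left it, along the tool's axes as they then stand; what a row does not reach is not made up. A row lasts 1/8 s, in which the tool goes at most 62.5 mm and 10.7 degrees, less where a joint would pass 70% of its speed; a pose out of reach is approached as far as the arm can. A call with a gripper value outside its range is refused whole. The fingers move at their own pace and stop on an object; the grip force is fixed at half the most. Time passes only in rows, so rows that do not move let the fingers close, or fill a call up. It gives the time, the measured TCP pose, the force and the opening at its end, in the units of the state.
- sense(): the state, without advancing time (a new reading comes with each control period).
- capture(name): name is "side" or "top" or "wrist"; returns a dict with "color" (480x640x3 uint8, blue, green, red), "vertical_fov" (degrees; the focal length in pixels is half the picture's height over the tangent of half this angle, whatever the lens; pixels are square), "cx", "cy" (the principal point, pixels), "R" (3x3) and "t" (3): a world point X has camera coordinates R X + t. Camera axes: x right, y down, z forward; pixel columns grow to the right and rows downward; lengths in m; the calibration is good to about 2 mm. A picture is of the moment at which its call begins. There is no depth.
- finish_job(): hands the job in, once; it reports no verdict.
Trained networks look in the newest picture that a camera, given by its name, has taken for a name from the list of things; names that differ only in an ending like _2 or _b are one class to them, and where a whole thing is asked for, a point or a joint stands for the part that bears it (a point fixed in the world has none). Each returns a list of dicts, best first, with "p" (0 to 1); they miss things now and then, are a little off and sometimes report something else, mostly with a low value. They report only what shows in the picture. A call takes as long as a camera call. They do not tell look-alikes from the thing itself.
- find_in(camera, name): "xy" ([column, row] in pixels, amid what is visible of it).
The state is a dict: "time_s": time; "joints": joint angles; "joint_velocities": joint speeds; "effort": joint torques, N m; "tcp_pos": TCP position; "ee_rot": TCP orientation; "wrist_force": force on the tool from outside, world axes, zero at the start; "moment": the same for the moment, N m; "gripper_width": opening from 0.0 (shut) to 1.0 (fully open).
Only numpy, scipy, OpenCV 4.12 (cv2) and the standard library are available. Lean on these libraries where they do the work, as an engineer would, in place of code of your own. Each camera call takes 0.05 s, during which the arm holds its last target. There are 200 camera calls.

## Task

Index the connector turntable to its next station: pull the sprung pin up out of its hole by the red knob, turn the table counter-clockwise (seen from above) and let the pin spring fully home in the next hole, the one in the brass sector. Feel for the hole gently and never force the pin; keep both connectors standing in their nests, leave everything else on the bench alone, and let go at the end.

Things in the scene. Friction and masses are not known exactly. Their poses are not given: they have to be found in the camera images.
- index_base: round index table screwed to the bench: grey base 280 mm across, level aluminium top face 45 mm above the bench. Origin: centre of its underside, on the vertical turning axis; its x axis points from that axis to the home hole, where the pin starts. Three holes of 10 mm bore lie 110 mm from the axis: home at 0 deg, the next (counter-clockwise from above) in a brass sector, a third at 100 deg
- face (a point): point on the turning axis, level with the top face (45 mm above the bench). The brass sector let into this face is 62 deg wide, its hole in its middle. It was clamped by hand and is not measured: its hole lies anywhere from 36 to 64 deg from the home hole. Between holes the face is smooth: a pin let down on it slides along under its spring and drops into the hole when it comes over it
- turntable (a joint): angle of the turntable (rad): 0 with the pin at the home hole, growing counter-clockwise seen from above, free from -0.1 to 1.95 when the pin is out. White disc 170 mm across, top 62 mm above the bench, with a dark arm 30 mm wide that carries the pin at 110 mm radius. Turning it takes 1 to 3 N at the knob; it stays where it is left
- pin (a joint): lift of the sprung index pin (m): 0 fully home in a hole, 0.009 with its tip on the face between holes (clear of the holes above that), 0.018 at its upper stop. 8 mm steel pin with a round tip, sliding vertically in the turntable's arm; its spring pushes it down with 6 N at 0, 11 N at 0.018. In a hole it locks the turntable. It is spoilt by more than 25 N against the index table
- knob (a point): centre of the round red knob on top of the pin: upright cylinder 26 mm in diameter, 26 mm tall, centre 105 mm above the bench when the pin is home, rising with it. Below it a 10 mm stem, 20 mm long when home, above a dark guide 26 mm across. It goes round with the turntable
- connector0_mid (a point): blue connector with black top, 30 x 20 x 30 mm, 20 g, standing loose in a low wooden nest (walls 12 mm high) on the turntable, on the side away from the pin; point at its centre, 77 mm above the bench
- connector1_mid (a point): the second such connector in the nest beside it; point at its centre
- jar_mid (a point): clear lidded jar, 56 mm across and 75 mm tall; point 37 mm above its underside
- tape_mid (a point): roll of green tape lying flat, 80 mm across, 22 mm tall; point at its centre
- driver_grip (a point): screwdriver, 170 mm, lying down; point on its handle
- cup_mid (a point): white cup, 72 mm across, 85 mm tall; point at its centre
- tray_mid (a point): clear shallow tray 120 x 160 x 40 mm; point at its centre
Mind the look-alikes: they are no part of the job. What is shaped like the part that bears connector1_mid but green or white is not meant.

How it is judged (in metres and radians):
On the way, in this order (a step that is already met when the one before it is completed fails the run):
1. the pin is pulled clear of its home hole (value of joint pin above 0.009 m and value of joint turntable below 0.1 rad), for 0.05 s.
2. the turntable is turned away from the home hole (value of joint turntable above 0.35 rad), for 0.1 s.
At the end, for the whole second after the job is handed in: the pin is fully down (within 2 mm) in the hole of the brass sector, the turntable stands still there (between 0.6 and 1.15 rad), and both connectors stand in their nests (tilted less than 0.3 rad, centres 71 to 83 mm high) (value of joint pin below 0.002 m and value of joint turntable between 0.6 and 1.15 rad and velocity of joint turntable between -0.05 and 0.05 rad/s and angle between each of connector0_mid, connector1_mid's own z axis and vertical below 0.3 rad and height (world z) of connector0_mid between 0.071 and 0.083 m and height (world z) of connector1_mid between 0.071 and 0.083 m); the robot touches nothing.
It fails at once if the pin is loaded against the index table with more than 25 N (contact force between pin_c0 and index_base above 25 N).
It fails at once if a connector tips over or leaves its nest (angle between any of connector0_mid, connector1_mid's own z axis and vertical above 0.5 rad or height (world z) of any of connector0_mid, connector1_mid above 0.092 m or height (world z) of any of connector0_mid, connector1_mid below 0.065 m).
It fails at once if another thing on the bench is moved by more than 30 mm (distance of any of jar_mid, tape_mid, driver_grip, cup_mid, tray_mid from where it was at the start of the episode above 0.03 m).
It also fails if it takes over 54 s, if anything falls off the work surface, if the arm or the gripper's body presses on something with over 40 N, if the wrist force passes 120 N, or if a joint passes its speed limit or range.

## Working session

There is one attempt and no reset: what is moved stays moved. The work goes in short steps, Python scripts to look and compute and a shell command to move; the robot and the scene stay as the last step left them, time stands still between calls to the robot, and variables do not carry over. Pictures are saved under pics/ and viewed, about 8 in all and at most 12, crops included, and the job is handed in when it is done.

```bash
ls; mkdir -p pics; cat > h.py <<'E'
import numpy as np, cv2
from station import sense, capture, finish_job, find_in
def K(c):
    f=240/np.tan(np.radians(c["vertical_fov"])/2); return f,c["cx"],c["cy"]
def ray(c,xy):
    f,cx,cy=K(c); R=np.array(c["R"]); t=np.array(c["t"])
    return -R.T@t, R.T@np.array([(xy[0]-cx)/f,(xy[1]-cy)/f,1.])
def atz(c,xy,z):
    o,d=ray(c,xy); return o+d*(z-o[2])/d[2]
def proj(c,X):
    f,cx,cy=K(c); p=np.array(c["R"])@np.array(X)+np.array(c["t"]); return [cx+f*p[0]/p[2],cy+f*p[1]/p[2]]
def tri(a,b):
    A=np.zeros((3,3));v=np.zeros(3)
    for o,d in (a,b):
        d=d/np.linalg.norm(d);M=np.eye(3)-np.outer(d,d);A+=M;v+=M@o
    return np.linalg.solve(A,v)
E
python3 - <<'E'
from h import *
cs={}
for n in ("top","side","wrist"):
    c=cs[n]=capture(n); cv2.imwrite(f"pics/{n}0.png",c["color"])
    print(n,K(c),np.round(-np.array(c["R"]).T@np.array(c["t"]),3))
    for k,z in (("knob",.105),("connector0_mid",.077),("index_base",.045),("jar_mid",.037),("tape_mid",.011),("driver_grip",.01),("cup_mid",.042),("tray_mid",.02)):
        print(k,[(np.round(r["xy"]),round(r["p"],2),np.round(atz(c,r["xy"],z),3)[:2]) for r in find_in(n,k)][:4])
s=sense();print({k:np.round(s[k],3) for k in s})
cv2.imwrite("pics/a.png",cv2.resize(np.hstack([cs["top"]["color"],cs["side"]["color"]]),(800,300)))
E
```

```text
pics
top (np.float64(607.5734359886835), 318.0703214501461, 238.51866407103282) [ 0.328 -0.08   1.711]
knob []
connector0_mid [(array([270., 261.]), 0.43, array([0.505, 0.079]))]
index_base [(array([265., 274.]), 0.78, array([0.473, 0.096]))]
jar_mid []
tape_mid [(array([254., 198.]), 0.64, array([0.693, 0.136]))]
driver_grip [(array([324., 168.]), 0.74, array([ 0.783, -0.066]))]
cup_mid [(array([243., 174.]), 0.92, array([0.755, 0.164])), (array([253., 203.]), 0.41, array([0.672, 0.132]))]
tray_mid [(array([488., 298.]), 0.57, array([ 0.412, -0.52 ]))]
side (np.float64(606.2458595028261), 318.32450448720954, 251.38671887941837) [0.155 0.969 0.903]
knob [(array([386., 295.]), 0.74, array([0.379, 0.034])), (array([318., 302.]), 0.17, array([0.503, 0.101]))]
connector0_mid [(array([319., 303.]), 0.69, array([0.513, 0.072]))]
index_base [(array([338., 337.]), 0.61, array([0.453, 0.123]))]
jar_mid []
tape_mid [(array([229., 326.]), 0.8, array([0.697, 0.136]))]
driver_grip [(array([240., 263.]), 0.77, array([ 0.78, -0.08]))]
cup_mid [(array([200., 315.]), 0.83, array([0.755, 0.153]))]
tray_mid [(array([424., 197.]), 0.96, array([ 0.418, -0.518]))]
wrist (np.float64(364.02804758933246), 314.36015994711494, 233.74490707591815) [0.265 0.573 0.385]
knob []
connector0_mid []
index_base []
jar_mid []
tape_mid []
driver_grip []
cup_mid []
tray_mid []
{'time_s': np.float64(1.35), 'joints': array([ 8.7640e+01,  2.2043e+01,  4.5300e-01, -1.0000e-03, -6.8413e+01,
       -1.4815e+01]), 'joint_velocities': array([ 0.046,  0.057,  0.057, -0.005, -0.008,  0.043]), 'effort': array([ 0.0000e+00, -3.9047e+01,  1.8763e+01,  4.2250e+00,  1.6000e-02,
       -0.0000e+00]), 'tcp_pos': array([0.185, 0.597, 0.223]), 'ee_rot': array([[-0.295, -0.955, -0.   ],
       [-0.955,  0.295, -0.   ],
       [ 0.   , -0.   , -1.   ]]), 'wrist_force': array([ 0.403,  0.254, -0.394]), 'moment': array([0.011, 0.045, 0.038]), 'gripper_width': np.float64(0.998)}
```

View pics/top0.png

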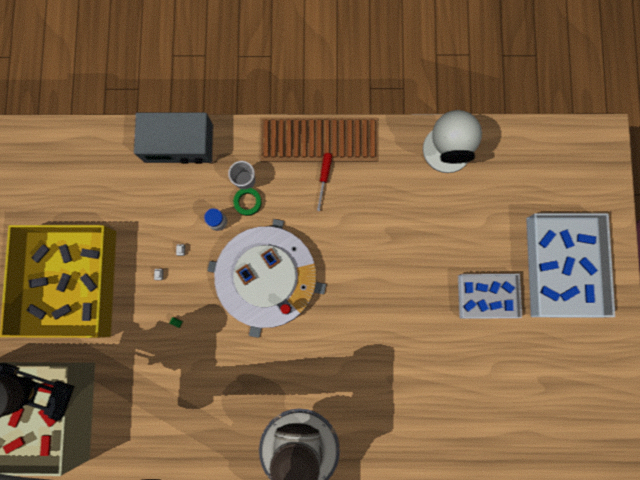

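View pics/side0.png

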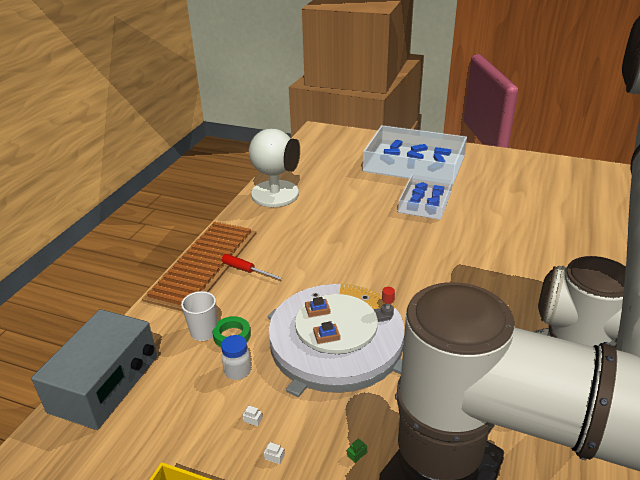

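The top view shows the table at (265,277), the red knob at (285,309), the brass hole at about (304,288) and the third hole at about (294,249). The possible mix-ups for the knob are the red screwdriver handle (326,165), the red parts in the crate (30,420) and the brass hole. For the connectors they are the green block (176,322) and white blocks (158,273) and (180,250). I choose the red knob on the dark arm at (285,309) top and (388,296) side, then measure it and check it in a close crop.

```bash
cat > m.py <<'E'
from h import *
def red(c,x0,y0,x1,y1):
    im=c["color"][y0:y1,x0:x1].astype(int); m=((im[...,2]>110)&(im[...,1]<70)&(im[...,0]<70)).astype(np.uint8)
    n,l,s,ce=cv2.connectedComponentsWithStats(m); 
    i=1+np.argmax(s[1:,4]); return ce[i]+[x0,y0], s[i]+[x0,y0,0,0,0]
E
python3 - <<'E'
from m import *
T=capture("top");S=capture("side")
a,sa=red(T,265,290,310,330);b,sb=red(S,365,275,415,320)
print(a,sa,b,sb); k=tri(ray(T,a),ray(S,b));print("knob",k, atz(T,a,.112),atz(S,b,.105))
# dark holes in face
im=T["color"]; 
ax=None
# disc centre by ellipse of light base: fit
g=cv2.cvtColor(im,cv2.COLOR_BGR2HSV)
for n,(x,y) in {"brass":(304,288),"third":(294,249)}.items():
    w=cv2.cvtColor(im,cv2.COLOR_BGR2GRAY)[y-5:y+6,x-5:x+6].astype(float); wt=np.clip(90-w,0,None)
    yy,xx=np.mgrid[y-5:y+6,x-5:x+6]; p=((xx*wt).sum()/wt.sum(),(yy*wt).sum()/wt.sum()); print(n,p,atz(T,p,.043))
cr=cv2.resize(im[215:345,200:335],None,fx=4.4,fy=4.4,interpolation=cv2.INTER_CUBIC)
cv2.imwrite("pics/crop1.png",cr)
E
```

```text
[284.9375   308.671875] [281 305   9   9  64] [388.2        294.80571429] [383 287  12  17 175]
knob [0.37585927 0.03523658 0.10749301] [0.37648414 0.03506621 0.112     ] [0.37577732 0.03220032 0.105     ]
brass (np.float64(302.9788918205805), np.float64(286.84168865435356)) [ 0.43830885 -0.00881757  0.043     ]
third (np.float64(293.5994897959184), np.float64(248.53571428571428)) [0.5442338  0.01801961 0.043     ]
```

View pics/crop1.png

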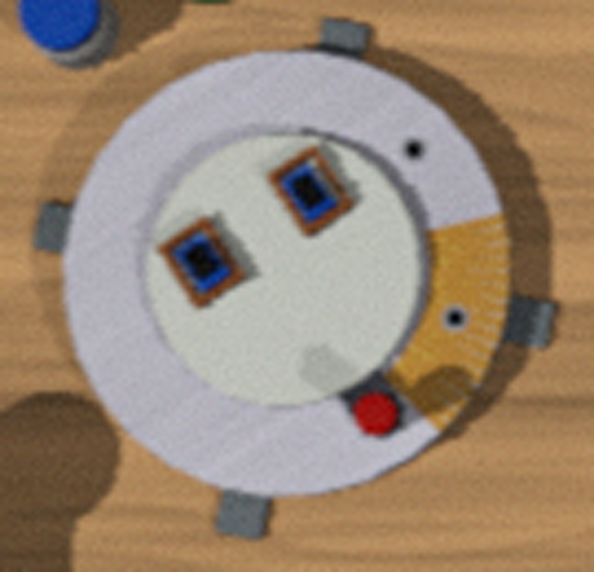

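The crop confirms it: the red knob on the dark arm is at crop (376,412), the brass hole at (455,317) and the third hole at (414,149). The axis works out at about (0.467, 0.096). The knob lies at azimuth -145.5° and the brass hole at about -105°, so the turn is about 40°. I will approach with the jaws tangential.

```bash
cat > d.py <<'E'
# usage: d.py x y z yaw : tool-axes shift (mm) and turn about tool z (deg) to reach a TCP pose
import sys
from h import *
s=sense(); R=np.array(s["ee_rot"]); p=np.array(s["tcp_pos"]); x,y,z,yaw=map(float,sys.argv[1:5])
d=R.T@(np.array([x,y,z])-p)*1e3; c=np.degrees(np.arctan2(R[1,0],R[0,0])); w=(yaw-c+180)%360-180
print("t",s["time_s"],"tcp",p.round(4),"yaw",c.round(2),"tilt",R[:,2].round(4),"shift",d.round(2),"turn z",round(-w,2),"F",np.round(s["wrist_force"],2),"w",s["gripper_width"],"j",np.round(s["joints"],1))
E
python3 -m creep '[[43,-31,0,0,0,0,1],[43,-31,0,0,0,0,1],[43,-31,0,0,0,0,1],[43,-31,0,0,0,0,1],[43,-31,0,0,0,0,1],[43,-31,0,0,0,0,1],[43,-31,0,0,0,0,1],[43,-31,0,0,0,0,1],[43,-31,0,0,0,0,1],[43,-31,0,0,0,0,1]]'; python3 d.py .376 .034 .16 -55.5
```

```text
time_s: 2.7
tcp_pos: [0.354, 0.0932, 0.2231]
ee_rot: [[-0.295, -0.956, 0.001], [-0.956, 0.295, 0.001], [-0.001, -0.001, -1.0]]
wrist_force: [0.2, 0.6, 0.7]
gripper_width: 0.999
t 2.7 tcp [0.354  0.0932 0.2231] yaw -107.13 tilt [ 0.0015  0.001  -1.    ] shift [ 50.19 -38.35  63.07] turn z -51.63 F [0.21 0.59 0.69] w 0.9985904806275967 j [ 40.6  -4.6 -32.    0.  -62.5  32.2]
```

```bash
python3 -m creep '[[17,-13,0,0,0,0,1],[17,-13,0,0,0,0,1],[16,-12,0,0,0,0,1],[0,0,10,0,0,-8.6,1],[0,0,10,0,0,-8.6,1],[0,0,10,0,0,-8.6,1],[0,0,10,0,0,-8.6,1],[0,0,10,0,0,-8.6,1],[0,0,10,0,0,-8.6,1],[0,0,0,0,0,0,1]]' >/dev/null; python3 d.py .376 .034 .086 -55.5
python3 - <<'E'
from m import *
W=capture("wrist");T=capture("top");S=capture("side")
cv2.imwrite("pics/w1.png",W["color"])
print([(r["xy"],r["p"],atz(W,r["xy"],.105)) for r in find_in("wrist","knob")])
print(proj(W,[.376,.034,.105]), proj(W,[.376,.034,.118]))
a,sa=red(W,0,0,640,480); print(a,sa)
E
```

```text
t 3.95 tcp [0.3749 0.0355 0.1622] yaw -55.68 tilt [-1.2e-03 -6.0e-04 -1.0e+00] shift [ 1.91 -0.18 76.21] turn z -0.18 F [ 0.51 -0.19 -0.2 ] w 1.0006026439218911 j [ 30.5   0.7 -36.8  -0.  -52.6  93.8]
[]
[np.float64(317.64453735367306), np.float64(255.46607988962836)] [np.float64(317.8296714449695), np.float64(263.16771408709997)]
[324.36125654 269.67015707] [304 259  34  20 191]
```

View pics/w1.png

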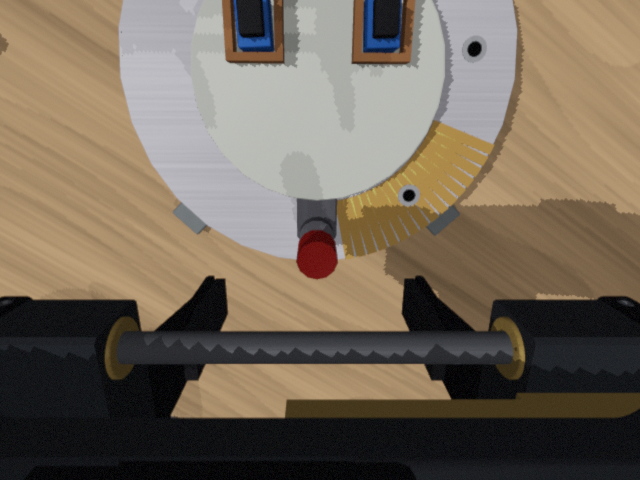

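The wrist view shows the knob's top face at about (317,258), centred between the jaws, with the brass hole at (409,195), the third hole at (475,48) and both connectors standing. I will refine the geometry from these.

```bash
python3 - <<'E'
from m import *
from scipy.optimize import least_squares
W=capture("wrist");im=W["color"];g=im.astype(int)
r=((g[...,2]>60)&(g[...,1]<40)&(g[...,0]<40)&(g[...,2]>2.5*g[...,1])).astype(np.uint8); r[300:]=0
n,l,s,ce=cv2.connectedComponentsWithStats(r); i=1+np.argmax(s[1:,4]); print("red",s[i],ce[i])
gr=cv2.cvtColor(im,cv2.COLOR_BGR2GRAY); P=[]
for x,y in ((409,195),(475,48)):
    w=np.clip(70-gr[y-9:y+10,x-9:x+10].astype(float),0,None);yy,xx=np.mgrid[y-9:y+10,x-9:x+10]
    p=((xx*w).sum()/w.sum(),(yy*w).sum()/w.sum()); P.append(atz(W,p,.042)[:2]); print(p,P[-1])
x,y,w,h=s[i][:4]
K1=atz(W,(x+w/2-.5,y+h-1-19.5),.118)[:2]; print("knob from bottom edge of top",K1)
def f(q):
    cx,cy,h0,b=q; o=np.array([cx,cy]); u=lambda a:o+.11*np.array([np.cos(a),np.sin(a)])
    return np.concatenate([u(h0)-K1,u(h0)-[.376,.0345],u(h0+np.radians(100))-P[1],u(h0+np.radians(100))-[.5442,.018],u(h0+b)-P[0],u(h0+b)-[.4385,-.0093]])
q=least_squares(f,[.467,.096,-2.54,.7]); print(q.x,np.degrees(q.x[2:]),(q.fun*1e3).round(1))
cx,cy,h0,b=q.x
for a in (0,b): print(np.degrees(a),cx+.11*np.cos(h0+a),cy+.11*np.sin(h0+a))
E
```

```text
red [ 297  231   40   48 1507] [316.25414731 255.10351692]
(np.float64(407.89928309144955), np.float64(196.3296030774611)) [ 0.43841582 -0.01052511]
(np.float64(472.97598507810676), np.float64(50.87642807181161)) [0.54560105 0.01694958]
knob from bottom edge of top [0.37866359 0.03664333]
[ 0.468587    0.09652631 -2.55052123  0.70387672] [-146.13410225   40.32916535] [-1.4 -1.4  1.2  0.7 -0.8  0.3  0.6 -0.8  0.2  1.2  0.1 -0. ]
0.0 0.3772491528728203 0.03522869683922852
40.32916535133728 0.4386270574090623 -0.009315092466219713
```

```bash
python3 d.py .3772 .0352 .088 -56.1
```

```text
t 4.2 tcp [0.3756 0.0359 0.163 ] yaw -55.64 tilt [ 1.e-03  5.e-04 -1.e+00] shift [ 1.47 -0.85 75.03] turn z 0.46 F [-0.43  0.42  0.28] w 0.999483097204477 j [ 30.5   0.6 -36.7   0.  -52.6  93.8]
```

```bash
python3 -m creep '[[1.4,-0.8,8,0,0,0.5,1],[0,0,10,0,0,0,1],[0,0,10,0,0,0,1],[0,0,10,0,0,0,1],[0,0,10,0,0,0,1],[0,0,10,0,0,0,1],[0,0,10,0,0,0,1],[0,0,7,0,0,0,0.6],[0,0,0,0,0,0,0.45],[0,0,0,0,0,0,0.4]]'; python3 -m creep '[[0,0,0,0,0,0,0.38],[0,0,0,0,0,0,0.37],[0,0,0,0,0,0,0.36],[0,0,0,0,0,0,0.36],[0,0,0,0,0,0,0.35],[0,0,0,0,0,0,0.35],[0,0,0,0,0,0,0.34],[0,0,0,0,0,0,0.34],[0,0,0,0,0,0,0.34],[0,0,0,0,0,0,0.34]]'; python3 d.py .3772 .0352 .088 -56.1
python3 - <<'E'
from m import *
W=capture("wrist"); cv2.imwrite("pics/w2.png",W["color"])
print(proj(W,[.3772,.0352,.118]))
E
```

```text
time_s: 5.45
tcp_pos: [0.377, 0.0352, 0.0877]
ee_rot: [[0.558, -0.83, 0.001], [-0.83, -0.558, 0.0], [0.0, -0.001, -1.0]]
wrist_force: [-0.1, -0.5, -0.1]
gripper_width: 0.744
time_s: 6.7
tcp_pos: [0.3767, 0.0351, 0.0876]
ee_rot: [[0.558, -0.83, -0.0], [-0.83, -0.558, -0.0], [-0.0, 0.0, -1.0]]
wrist_force: [-0.3, -0.7, 0.3]
gripper_width: 0.342
t 6.7 tcp [0.3767 0.0351 0.0876] yaw -56.08 tilt [-0. -0. -1.] shift [ 0.15 -0.49 -0.45] turn z 0.02 F [-0.28 -0.68  0.33] w 0.34180671908721016 j [ 30.3   7.7 -43.   -0.  -39.3  93.6]
[np.float64(315.261756099322), np.float64(330.9609553861877)]
```

View pics/w2.png

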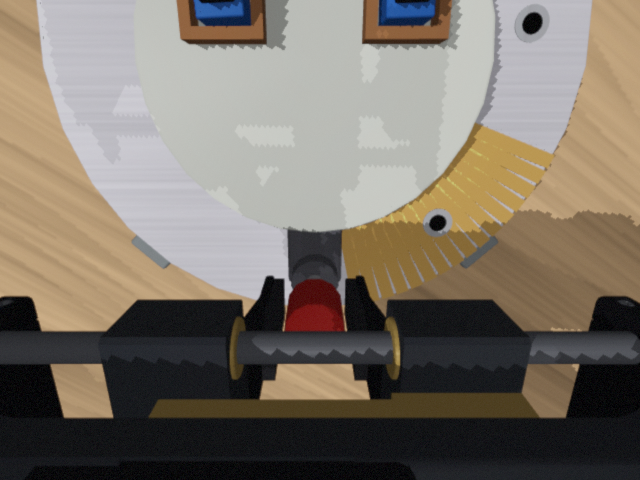

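The knob sits midway between the pads, spanning columns about 285–345, with no force on the wrist. I will close slowly and watch the lateral force.

```bash
python3 -m creep '[[0,0,0,0,0,0,0.335],[0,0,0,0,0,0,0.33],[0,0,0,0,0,0,0.325],[0,0,0,0,0,0,0.325],[0,0,0,0,0,0,0.32],[0,0,0,0,0,0,0.32],[0,0,0,0,0,0,0.315],[0,0,0,0,0,0,0.315],[0,0,0,0,0,0,0.31],[0,0,0,0,0,0,0.31]]'; python3 d.py .3772 .0352 .088 -56.1
```

```text
time_s: 8.0
tcp_pos: [0.3767, 0.035, 0.0875]
ee_rot: [[0.558, -0.83, -0.0], [-0.83, -0.558, -0.0], [0.0, 0.0, -1.0]]
wrist_force: [-0.2, -0.3, -0.4]
gripper_width: 0.31
t 8.0 tcp [0.3767 0.035  0.0875] yaw -56.08 tilt [-0. -0. -1.] shift [ 0.13 -0.49 -0.46] turn z 0.02 F [-0.22 -0.32 -0.37] w 0.30981373692150044 j [ 30.3   7.7 -43.    0.  -39.3  93.6]
```

```bash
python3 -m creep '[[0,0,0,0,0,0,0.305],[0,0,0,0,0,0,0.3],[0,0,0,0,0,0,0.295],[0,0,0,0,0,0,0.29],[0,0,0,0,0,0,0.28],[0,0,0,0,0,0,0.25],[0,0,0,0,0,0,0.2],[0,0,0,0,0,0,0.2],[0,0,-1,0,0,0,0.2],[0,0,-1,0,0,0,0.2]]'; python3 d.py .3772 .0352 .088 -56.1
```

```text
time_s: 9.25
tcp_pos: [0.3767, 0.0351, 0.0892]
ee_rot: [[0.558, -0.83, -0.0], [-0.83, -0.558, 0.0], [-0.0, 0.0, -1.0]]
wrist_force: [2.2, 0.3, -7.1]
gripper_width: 0.285
t 9.25 tcp [0.3767 0.0351 0.0892] yaw -56.1 tilt [-2.e-04  2.e-04 -1.e+00] shift [ 0.19 -0.52  1.2 ] turn z 0.0 F [ 2.25  0.35 -7.1 ] w 0.28503151463161774 j [ 30.3   7.5 -42.9  -0.  -39.6  93.6]
```

Gripped, and the wrist reads about 7 N of spring. I will lift another 11 mm, for 13 mm in all.

```bash
python3 -m creep '[[0,0,-2,0,0,0,0.2],[0,0,-2,0,0,0,0.2],[0,0,-2,0,0,0,0.2],[0,0,-2,0,0,0,0.2],[0,0,-2,0,0,0,0.2],[0,0,-1,0,0,0,0.2],[0,0,0,0,0,0,0.2],[0,0,0,0,0,0,0.2],[0,0,0,0,0,0,0.2],[0,0,0,0,0,0,0.2]]'; python3 d.py .3772 .0352 .088 -56.1
python3 - <<'E'
from m import *
T=capture("top");S=capture("side")
b,sb=red(S,365,265,415,320);print(b,sb,atz(S,b,.118), (lambda o,d:(o+d*((.0352-o[1])/d[1])))(*ray(S,b)))
E
```

```text
time_s: 10.5
tcp_pos: [0.3766, 0.035, 0.1005]
ee_rot: [[0.558, -0.83, -0.0], [-0.83, -0.558, -0.0], [-0.0, 0.0, -1.0]]
wrist_force: [1.7, 1.1, -10.3]
gripper_width: 0.292
t 10.5 tcp [0.3766 0.035  0.1005] yaw -56.08 tilt [-3.e-04 -1.e-04 -1.e+00] shift [ 0.19 -0.57 12.48] turn z 0.02 F [  1.68   1.06 -10.33] w 0.29228122572234655 j [ 30.3   6.4 -42.   -0.  -41.7  93.6]Traceback (most recent call last):
  File "<stdin>", line 3, in <module>
  File "m.py", line 5, in red
    i=1+np.argmax(s[1:,4]); return ce[i]+[x0,y0], s[i]+[x0,y0,0,0,0]
        ~~~~~~~~~^^^^^^^^^
    return _wrapfunc(a, 'argmax', axis=axis, out=out, **kwds)
    return bound(*args, **kwds)
ValueError: attempt to get argmax of an empty sequence
```

The wrist reads 10.3 N, which matches the spring at 13 mm of lift. Now I turn 35° along the arc, ramping smoothly.

```bash
python3 -m creep '[[2.88,-0.04,0,0,0,-1.5,0.2],[5.76,-0.15,0,0,0,-3,0.2],[7.67,-0.27,0,0,0,-4,0.2],[8.63,-0.34,0,0,0,-4.5,0.2],[8.63,-0.34,0,0,0,-4.5,0.2],[8.63,-0.34,0,0,0,-4.5,0.2],[8.63,-0.34,0,0,0,-4.5,0.2],[7.67,-0.27,0,0,0,-4,0.2],[5.76,-0.15,0,0,0,-3,0.2],[2.88,-0.04,0,0,0,-1.5,0.2]]'; python3 -m creep '[[0,0,0,0,0,0,0.2],[0,0,0,0,0,0,0.2],[0,0,1,0,0,0,0.2],[0,0,1,0,0,0,0.2],[0,0,0,0,0,0,0.2],[0,0,0,0,0,0,0.2],[0,0,0,0,0,0,0.2],[0,0,0,0,0,0,0.2],[0,0,0,0,0,0,0.2],[0,0,0,0,0,0,0.2]]';  python3 d.py .4386 -.0093 .088 -15.8
python3 - <<'E'
from m import *
W=capture("wrist"); cv2.imwrite("pics/w3.png",W["color"])
E
```

```text
time_s: 11.85
tcp_pos: [0.4282, -0.0061, 0.1002]
ee_rot: [[0.933, -0.359, -0.001], [-0.359, -0.933, 0.0], [-0.001, 0.0, -1.0]]
wrist_force: [0.8, 3.7, -10.7]
gripper_width: 0.293
time_s: 13.1
tcp_pos: [0.4284, -0.0062, 0.0986]
ee_rot: [[0.933, -0.36, 0.0], [-0.36, -0.933, 0.0], [0.0, -0.0, -1.0]]
wrist_force: [0.5, 2.4, -9.2]
gripper_width: 0.288
t 13.1 tcp [ 0.4284 -0.0062  0.0986] yaw -21.07 tilt [ 0.  0. -1.] shift [10.6  -0.74 10.55] turn z -5.27 F [ 0.52  2.37 -9.21] w 0.287603886791783 j [ 21.1  11.3 -35.9  -0.  -42.8 137.9]
```

View pics/w3.png

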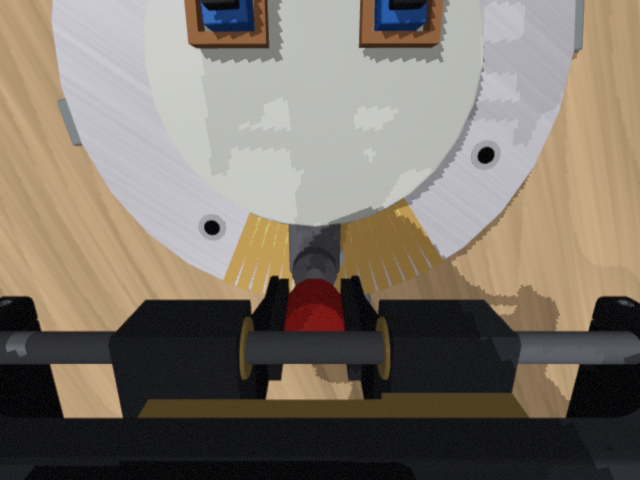

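The arm now stands over the brass sector, with the home hole at (212,227), the third hole at (486,155) and both connectors upright. I will lower to just above the face, about 9.7 mm of lift, and open slightly so the pin settles on the face.

```bash
python3 -m creep '[[0,0,0.5,0,0,0,0.2],[0,0,0.5,0,0,0,0.2],[0,0,0.3,0,0,0,0.2],[0,0,0,0,0,0,0.2],[0,0,0,0,0,0,0.31],[0,0,0,0,0,0,0.32],[0,0,0,0,0,0,0.33],[0,0,0,0,0,0,0.33],[0,0,0,0,0,0,0.33],[0,0,0,0,0,0,0.33]]'; python3 -m creep '[[0,0,1,0,0,0,0.33],[0,0,1,0,0,0,0.33],[0,0,1,0,0,0,0.33],[0,0,1,0,0,0,0.33],[0,0,1,0,0,0,0.33],[0.5,0,0,0,0,0,0.33],[0.5,0,0,0,0,0,0.33],[0.5,0,0,0,0,0,0.33],[0.5,0,0,0,0,0,0.33],[0,0,0,0,0,0,0.33]]';  python3 d.py .4386 -.0093 .088 -15.8
```

```text
time_s: 14.4
tcp_pos: [0.4285, -0.0062, 0.0973]
ee_rot: [[0.933, -0.36, 0.0], [-0.36, -0.933, -0.0], [0.0, 0.0, -1.0]]
wrist_force: [-0.6, 1.2, 0.6]
gripper_width: 0.329
time_s: 15.65
tcp_pos: [0.4299, -0.0068, 0.0922]
ee_rot: [[0.933, -0.36, -0.001], [-0.36, -0.933, 0.0], [-0.001, 0.0, -1.0]]
wrist_force: [-2.9, 2.5, 1.9]
gripper_width: 0.33
t 15.65 tcp [ 0.4299 -0.0068  0.0922] yaw -21.09 tilt [-9.e-04  1.e-04 -1.e+00] shift [ 9.04 -0.85  4.17] turn z -5.29 F [-2.88  2.53  1.95] w 0.3303079191830957 j [ 20.9  12.1 -36.1  -0.  -41.9 138. ]
```

```bash
python3 -m creep '[[0.6,0,0,0,0,-0.3,0.33],[0.6,0,0,0,0,-0.3,0.33],[0.6,0,0,0,0,-0.3,0.33],[0.6,0,0,0,0,-0.3,0.33],[0.6,0,0,0,0,-0.3,0.33],[0.6,0,0,0,0,-0.3,0.33],[0.6,0,0,0,0,-0.3,0.33],[0.6,0,0,0,0,-0.3,0.33],[0,0,0,0,0,0,0.33],[0,0,0,0,0,0,0.33]]';  python3 d.py .4386 -.0093 .088 -15.8
python3 - <<'E'
from m import *
W=capture("wrist"); cv2.imwrite("pics/w4.png",W["color"])
E
```

```text
time_s: 16.9
tcp_pos: [0.4357, -0.0086, 0.0925]
ee_rot: [[0.947, -0.32, 0.002], [-0.32, -0.947, 0.0], [0.002, -0.001, -1.0]]
wrist_force: [-0.2, 0.0, 0.5]
gripper_width: 0.332
t 16.9 tcp [ 0.4357 -0.0086  0.0925] yaw -18.66 tilt [ 1.8e-03  1.0e-04 -1.0e+00] shift [ 2.97 -0.21  4.54] turn z -2.86 F [-0.17  0.03  0.55] w 0.33204910752938693 j [ 20.4  12.5 -35.5   0.  -42.  140.9]
```

View pics/w4.png

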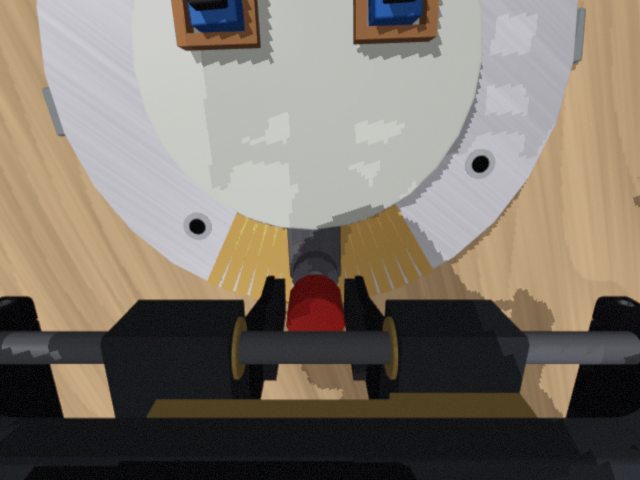

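```bash
cat > lift.py <<'E'
from m import *
def knobrows(im):
    g=im.astype(int); r=((g[...,2]>60)&(g[...,1]<45)&(g[...,0]<45)&(g[...,2]>2.5*g[...,1])).astype(np.uint8); r[:200]=0; r[335:]=0
    n,l,s,ce=cv2.connectedComponentsWithStats(r); i=1+np.argmax(s[1:,4]); x,y,w,h=s[i][:4]
    m=(l==i); return [x,y,w,h], [int(v) for v in m.sum(1)[y:y+h:6]]
if __name__=="__main__":
    W=capture("wrist")
    for n in ("w2","w3","w4"): print(n,knobrows(cv2.imread(f"pics/{n}.png")))
    print("now",knobrows(W["color"])); s=sense(); print(s["tcp_pos"],s["wrist_force"])
    c=np.array([.4686,.0965])
    for a in (37,38.5,40.3):
        t=np.radians(-146.13+a);u=np.array([np.cos(t),np.sin(t)])
        for L in (0,.005,.009):
            B=np.r_[c+.097*u,.092+L]; E=[np.r_[c+.11*u+k*.013*np.array([-u[1],u[0]]),.118+L] for k in (-1,1)]
            print(a,L,"rim row",np.round(proj(W,B),1),"top edges",np.round([proj(W,e) for e in E],1).tolist())
E
python3 lift.py
```

```text
w2 ([np.int32(285), np.int32(279), np.int32(59), np.int32(52)], [3, 37, 43, 50, 52, 53, 55, 57, 58])
w3 ([np.int32(284), np.int32(279), np.int32(61), np.int32(52)], [15, 36, 45, 52, 53, 55, 57, 59, 60])
w4 ([np.int32(287), np.int32(275), np.int32(58), np.int32(56)], [13, 37, 44, 49, 51, 53, 55, 56, 58, 54])
now ([np.int32(289), np.int32(275), np.int32(58), np.int32(56)], [15, 37, 44, 50, 51, 53, 55, 57, 58, 54])
[ 0.43561208 -0.00851728  0.0924918 ] [ 2.06262069 -0.46649963 -0.23382064]
37 0 rim row [307.4 272.6] top edges [[275.9, 325.0], [336.7, 325.4]]
37 0.005 rim row [307.2 276.9] top edges [[274.7, 331.5], [337.4, 331.9]]
37 0.009 rim row [307.1 280.5] top edges [[273.7, 337.1], [338.0, 337.5]]
38.5 0 rim row [312.6 272.5] top edges [[282.6, 325.7], [343.5, 324.6]]
38.5 0.005 rim row [312.6 276.8] top edges [[281.7, 332.2], [344.4, 331.2]]
38.5 0.009 rim row [312.6 280.4] top edges [[280.8, 337.8], [345.2, 336.7]]
40.3 0 rim row [318.9 272.3] top edges [[290.8, 326.2], [351.5, 323.5]]
40.3 0.005 rim row [319.1 276.6] top edges [[290.0, 332.8], [352.7, 330.0]]
40.3 0.009 rim row [319.2 280.2] top edges [[289.4, 338.4], [353.8, 335.5]]
```

The pin appears to have dropped. The knob rim sits at row 275, which corresponds to a lift of about 0 (9 mm of lift would put it near 282), and the angle reads about 40°. I will open, rise clear and check.

```bash
python3 -m creep '[[0,0,0,0,0,0,0.4],[0,0,0,0,0,0,0.6],[0,0,0,0,0,0,0.8],[0,0,0,0,0,0,1],[0,0,0,0,0,0,1],[0,0,0,0,0,0,1],[0,0,0,0,0,0,1],[0,0,-5,0,0,0,1],[0,0,-10,0,0,0,1],[0,0,-15,0,0,0,1]]'; python3 -m creep '[[0,0,-20,0,0,0,1],[0,0,-20,0,0,0,1],[0,0,-20,0,0,0,1],[0,20,-20,0,0,0,1],[0,20,-20,0,0,0,1],[0,0,0,0,0,0,1],[0,0,0,0,0,0,1],[0,0,0,0,0,0,1],[0,0,0,0,0,0,1],[0,0,0,0,0,0,1]]'
python3 - <<'E'
from m import *
W=capture("wrist");T=capture("top");S=capture("side")
for n,c in (("wrist",W),("top",T),("side",S)): cv2.imwrite(f"pics/{n}5.png",c["color"])
for L in (0,.009):
    print(L,[np.round(proj(c,[.4386,-.0093,z+L]),1).tolist() for c in (W,T,S) for z in (.092,.105,.118)])
try: print(red(T,275,260,330,320))
except Exception as e: print(e)
try: print(red(S,340,250,410,320))
except Exception as e: print(e)
a=cv2.resize(S["color"][240:390,250:430],(480,400),interpolation=cv2.INTER_CUBIC)
b=cv2.resize(W["color"],(320,240));b=cv2.copyMakeBorder(b,0,160,0,0,cv2.BORDER_CONSTANT)
cv2.imwrite("pics/chk.png",np.hstack([a,b]))
E
```

```text
time_s: 18.25
tcp_pos: [0.4348, -0.0086, 0.123]
ee_rot: [[0.947, -0.32, -0.0], [-0.32, -0.947, -0.0], [-0.0, 0.0, -1.0]]
wrist_force: [-0.1, -0.6, 0.2]
gripper_width: 0.994
time_s: 19.5
tcp_pos: [0.422, -0.0463, 0.2219]
ee_rot: [[0.947, -0.32, -0.001], [-0.32, -0.947, -0.0], [-0.001, 0.001, -1.0]]
wrist_force: [-0.1, 0.4, 0.0]
gripper_width: 1.001
0 [[319.0, 175.7], [319.2, 178.3], [319.4, 181.1], [302.4, 285.5], [302.2, 285.2], [302.0, 284.8], [364.6, 281.6], [364.7, 276.8], [364.9, 271.9]]
0.009 [[319.1, 177.5], [319.3, 180.3], [319.6, 183.3], [302.2, 285.3], [302.0, 284.9], [301.8, 284.6], [364.7, 278.2], [364.8, 273.4], [364.9, 268.5]]
attempt to get argmax of an empty sequence
(array([365.80722892, 275.9939759 ]), array([360, 268,  12,  17, 166]))
```

View pics/chk.png

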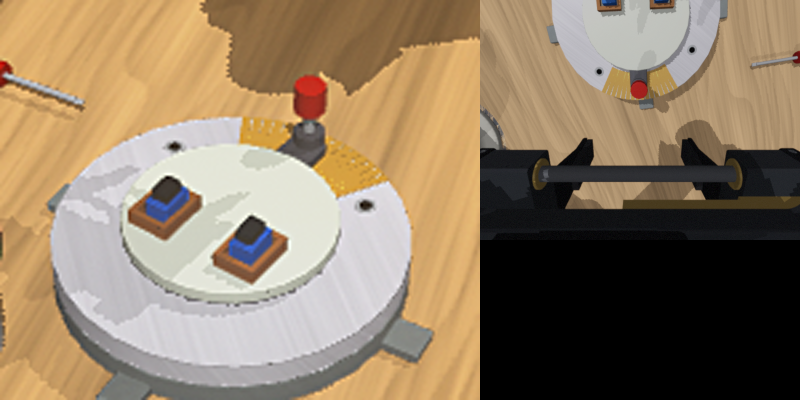

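```bash
python3 - <<'E'
from m import *
S=capture("side"); S0={**S,"color":cv2.imread("pics/side0.png")}
a,_=red(S0,365,275,415,320); b,_=red(S,340,250,410,320)
print("home meas",a,"pred",proj(S,[.3772,.0352,.105]))
c=np.array([.4686,.0965])
for A in (39,40.3,41.5):
  t=np.radians(-146.13+A); X=c+.11*np.array([np.cos(t),np.sin(t)])
  print(A,"now meas",b,"pred L0,2,9",[np.round(proj(S,[*X,.105+L]),1).tolist() for L in (0,.002,.009)])
W=capture("wrist");g=W["color"].astype(int)
r=((g[...,2]>60)&(g[...,1]<45)&(g[...,0]<45)&(g[...,2]>2.5*g[...,1])).astype(np.uint8);r[300:]=0;r[:,500:]=0
n,l,s,ce=cv2.connectedComponentsWithStats(r);i=1+np.argmax(s[1:,4]);print(s[i])
E
```

```text
home meas [388.16477273 294.83522727] pred [np.float64(387.13296171412657), np.float64(295.5518288400468)]
39 now meas [365.80722892 275.9939759 ] pred L0,2,9 [[365.7, 277.2], [365.7, 276.4], [365.8, 273.8]]
40.3 now meas [365.80722892 275.9939759 ] pred L0,2,9 [[364.7, 276.8], [364.7, 276.0], [364.8, 273.4]]
41.5 now meas [365.80722892 275.9939759 ] pred L0,2,9 [[363.8, 276.4], [363.8, 275.6], [363.9, 273.0]]
[302 160  33  37 949]
```

The side-camera residual against the model is (+1.1, -0.8) px at 40.3° and zero lift. It was (+1.0, -0.7) px with the pin home at the start, so the pin is fully down. Handing in.

```bash
python3 -c "
from h import *
print(finish_job())"
```

```text
the job is handed in; nothing more can be done
None
```

The turntable is indexed to the hole in the brass sector, the pin reads fully home, and I have handed the job in; no verdict came back.

I gripped the red knob, lifted the pin about 13 mm and turned the table 35° counter-clockwise. I then let the pin rest on the face under its own spring. From there I nudged the knob along with loosely straddling fingers until the pin dropped, and opened and rose clear at 19.5 s of the 54 s.

- **Pin and angle:** the last side-camera check puts the knob at about 40.3° (0.70 rad) with lift near 0. Its offset from the model, (+1.1, -0.8) px, matches the (+1.0, -0.7) px seen with the pin home at the start.
- **Connectors and bench:** both connectors stand in their nests. I never reached for anything else on the bench, but did not measure those things again afterwards.
- **Forces:** the wrist readings, taken at the end of each move, peaked at about 11 N while lifting and turning and about 4 N while feeling for the hole. They were near zero at the end. Contact force on the pin cannot be read directly.
- **Checks that failed or disagreed:**
  - The top camera could not see the knob at the end, as no red showed where it should be.
  - One side-camera reading during the lift also found no red, so that lift was judged from the spring force alone.
  - The pin dropped with the tool still about 3 mm short of the computed hole centre. The fingers were loose around the knob and the round tip probably pulled itself in; the final pictures put the knob on the hole.

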